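# Line up paste tins in a spring-gated rack and hold the gate shut

### The arm

A 6-joint arm with a two-finger parallel gripper is mounted at the origin on a cart in front of the work surface, level with it; the furniture and walls round the work are solid. World frame = base frame: x ahead of the robot, y to its left, z up, the work surface at z = 0. Lengths are in m, angles in rad, forces in N, time in s.
With the tool pointing down it reaches from about 0.35 to 0.975 m from the base axis. Payload 7.1 kg.
Tool frame: the origin (TCP) lies midway between the tips of the shut fingers; the grasp point (between the pads) lies 19 mm behind it; z points along the fingers, x is the direction in which the jaws open and shut, and the axes are right-handed (so a half turn about z gives the same grasp; the last joint's range is limited). The gripper opens to 88 mm and grips with 3 to 60 N. Pads are 20 mm wide; open, the fingers measure 115 mm over their backs; the gripper's body (75 mm by 178 mm) begins 61 mm behind the grasp point.
Start: joints at [1.103, 0.423, 1.63, -0, 1.089, -0.019], TCP at [0.271, 0.563, 0.223] pointing down, gripper open.
Joint ranges: [-3, 3], [-0.9, 2.11], [0.09, 2.58], [-1.31, 4.45], [0.11, 2.69], [-2.54, 2.54]. Speed limits (rad/s): [2.39, 2.39, 3.01, 3.14, 3.14, 3.14].

### API

Orientations are given as a unit quaternion [w, x, y, z].
In Python, from station import move_pose, movel, movej, command_gripper, wait, inverse_kinematics, read_camera, camera_info, MotionError, job_done, get_time, get_joint_pos, get_qvel, get_effort, get_tcp_pos, get_ee_rot, get_ft_force, get_ft_torque, get_grip_width gives the robot as it stands. Calls block until the motion is done:
- move_pose(position, orientation): joint-space move of the TCP to a pose.
- movel(position, frame=None, v=0.15, until_force=None): straight line of the TCP; frame=None keeps the orientation; v is the mean speed in m/s. With until_force (N) it stops when the force on the tool has changed by that much, and returns True; else False.
- movej(angles): joint-space move.
- command_gripper(opening): opening from 0.0 (shut) to 1.0 (fully open); the grip force is fixed at half the most; returns when the fingers have stopped.
- wait(seconds).
- inverse_kinematics(position, orientation): joint angles nearest the present ones, or None.
- read_camera(name): name is "side" or "top"; returns the picture (420x560x3 uint8, red, green, blue); there is no depth.
- camera_info(name): a dict with "intrinsics" (3x3 intrinsics, pixels), "T" (4x4, takes a point from camera to world coordinates). Camera axes: x right, y up, looking along -z (the intrinsics and any distortion apply to the point x, -y, -z); pixel columns grow to the right and rows downward; lengths in m; the calibration is good to about 2 mm. A picture is of the moment at which its call begins. camera_info takes no time and is no camera call.
A pose or a line that the arm cannot do raises MotionError and nothing moves.
- job_done(): hands the job in, once; it reports no verdict.
Readings, each from a call of its own:
- get_time(): time.
- get_joint_pos(): joint angles.
- get_qvel(): joint speeds.
- get_effort(): joint torques, N m.
- get_tcp_pos(): TCP position.
- get_ee_rot(): TCP orientation.
- get_ft_force(): force on the tool from outside, world axes, zero at the start.
- get_ft_torque(): the same for the moment, N m.
- get_grip_width(): opening from 0.0 (shut) to 1.0 (fully open).
Only numpy, scipy, OpenCV 4.12 (cv2) and the standard library are available. Lean on these libraries where they do the work, as an engineer would, in place of code of your own. Each camera call takes 0.05 s, during which the arm holds its last target.

### The job

Push the two loose paste tins, upright and one after the other, into the lane of the rack behind the tin already in it, so that all three stand in single file wholly inside the lane. Then pull the spring-return slide out by its upright black grip until its pointer stands at the fin of the index clip, which brings the keeper block across the mouth behind the tins, and keep holding it there: the program finishes with the gripper still holding the grip at the mark. Do not tip a tin over, and leave the grey elbow, the brass nipple and the tape measure where they are.

Things in the scene. Friction and masses are not known exactly. Their poses are not given: they have to be found in the camera images.
- lane_rack: Fixed aluminium rack. Origin on the counter, on the lane's centre line, at its mouth. Its +y points out of the mouth (about towards the robot), its +x about to the robot's left. Two rails, 16 mm high, 12 thick, from y = -2 to -206 mm, inner faces at x = +-34.5 mm (lane 69 mm wide); no floor: tins slide on the counter. Right side: spring barrel to x = -133 mm, 24 high. Left side: the grip.
- lane_mouth (a point): Centre of the lane's mouth, 17 mm above the counter (rack's axes). Before it two flared guides, 16 mm high, from y = 14 to 51 mm, lead in: the way between them is 70 mm wide at y = 15 and 95 mm at y = 51. The keeper slide runs along x between rails and guides (y = 2 to 12 mm); at rest only its 1 mm thin strap lies on the floor of the mouth.
- lane_stop (a point): Middle of the inner face of the lane's end stop, at y = -196 mm in the rack's frame, 17 mm above the counter; the stop is 22 mm high.
- keeper_slide: Spring-return slide; origin at the middle of its black upright grip, 46 mm above the counter; rack's axes. The grip is 15 mm (x) by 26 mm (y), 10 to 70 mm above the counter, with a 17 x 28 mm cap up to 76 mm. At rest at x = 102, y = 7 mm in the rack's frame; it is pulled along the rack's +x (to the robot's left), 62 mm at most. Spring: 3 N at rest, 7 to 9 N at the mark.
- keeper_mid (a point): Middle of the slide's steel keeper block, 30 mm long along x, 26 mm high, 14 mm up. At rest at x = -53 mm, beyond the right rail (mouth open); it moves with the grip and crosses the mouth just outside the rail ends (y = 2.5 to 11.5 mm); it knocks against a tin that sticks out. A guide bridge for the slide, 18 mm high, stands at x = 50 to 64 mm, between lane and grip.
- pointer_tip (a point): Tip of the thin black pointer on the slide's bar, 9 mm above the counter; moves with the grip, 27 mm short of the grip's centre along the rack's x.
- index_clip: Small dark clip, 14 mm high, fixed on a flat scale strip (4 mm high) near the grip; rack's axes. Origin on the counter beneath the end of its thin black fin. The pointer is at the mark when its tip has the same x as this origin in the rack's frame; that takes a pull of 35 to 50 mm, different each time. Pointer and fin pass 2 mm apart, they never touch.
- tin_a_mid (a point): Centre of a loose round paste tin (white body, green lid), 62 mm across, 34 mm high, 0.08 to 0.17 kg, standing upright on the counter in front of the rack, 17 mm up.
- tin_b_mid (a point): The same for the second loose tin; the two start one to the right and one to the left, between the robot and the rack.
- tin_c_mid (a point): The same for the tin that already stands in the lane, within about 20 mm of the end stop; it is loose too. The three tins are equal; in a closed row they take 187 mm of the lane's 196 mm.
- grey_elbow: Bystander, loose: grey plastic pipe elbow; to be left alone. Origin under its middle.
- nipple: Bystander, loose: small brass pipe nipple; to be left alone. Origin under its middle.
- measure: Bystander, loose: tape measure; to be left alone. Origin under its middle.
- pipe_top (a point): Upper end of a 20 mm thick steel pipe that leans in the air from the floor beside the robot, left of the work: from this end it slants down towards the robot, over the counter's front edge, through about (0.45, 0.16, 0.25) to (0.34, 0.18, 0) and on to the floor. It stays fixed; keep the arm clear of it when you swing in from the left (draw back or rise first).
- overshelf_edge (a point): Point on the lower front edge of a fixed shelf that hangs over the back of the counter, 434 mm above it; the edge runs along y right across the work. The back half of the lane lies beneath it: keep the wrist clear of it (a tin pushed in at the mouth pushes the others on, so the tool need not go deep into the lane).

How it is judged:
By the outcome, as a careful person would: the job done as asked, in the order asked, and still so for the second after the job is handed in, while the arm keeps its last pose, push and grip.
It also fails if it takes over 72 s, if anything falls off the work surface, if the arm or the gripper's body presses on something with over 40 N, if the wrist force passes 120 N, or if a joint passes its speed limit or range.

## Working session

There is one attempt and no reset: what is moved stays moved. The work goes in short steps, each a Python script; the robot and the scene stay as the last script left them, time stands still between calls to the robot, and variables do not carry over. Pictures are saved under pics/ and viewed, and the job is handed in when it is done.

```bash
ls; mkdir -p pics; python3 - <<'E'
from station import *
import cv2
for n in("side","top"):
    im=read_camera(n); cv2.imwrite(f"pics/{n}0.png",im[:,:,::-1]); i=camera_info(n); print(n,{k:(v.tolist() if hasattr(v,'tolist') else v) for k,v in i.items()})
print(get_time(),get_tcp_pos(),get_ee_rot(),get_ft_force())
E
```

```text
pics
side {'intrinsics': [[477.44407273490793, 0.0, 279.5446117311869], [0.0, 477.44407273490793, 210.54800827276722], [0.0, 0.0, 1.0]], 'T': [[0.9996070700359211, -0.028013943786477473, 0.0009615028490639093, 0.5741227762840474], [0.013603638416253843, 0.45484880033756114, -0.8904647718204921, -1.0342191074599472], [0.024508091644199904, 0.8901279614667822, 0.45505116817666785, 0.7827661422424788], [0.0, 0.0, 0.0, 1.0]]}
top {'intrinsics': [[446.4769963889565, 0.0, 283.099240778362], [0.0, 446.4769963889565, 206.00543385912064], [0.0, 0.0, 1.0]], 'T': [[-0.006992674342193273, 0.9876997841622106, -0.15620575812519336, 0.43326652661643406], [-0.9998950370707597, -0.004924043120930763, 0.013626028056894208, -0.03416767280586869], [0.012689261082036486, 0.1562846446880358, 0.9876305445296464, 1.230150676526815], [0.0, 0.0, 0.0, 1.0]]}
0.1 [0.2709324  0.56267735 0.2219799 ] [ 3.65538839e-04  8.46717493e-01  5.32042309e-01 -5.79296625e-04] [-0.14995037 -0.44985041  0.75853953]
```

View pics/side0.png

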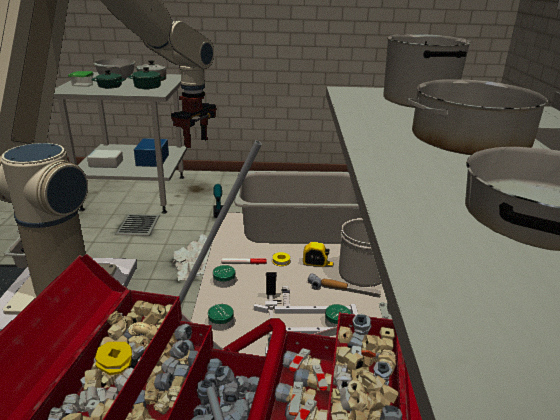

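View pics/top0.png

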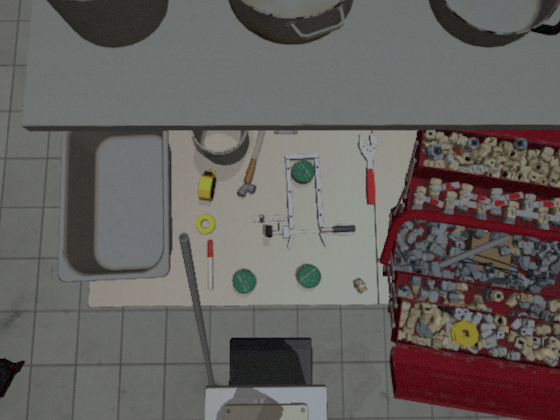

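```bash
cat > h.py <<'E'
import numpy as np, cv2
from station import *
def ray(n,px):
    i=camera_info(n);K=np.array(i["intrinsics"]);T=np.array(i["T"])
    d=np.linalg.inv(K)@np.array([px[0],px[1],1.]);d=np.array([d[0],-d[1],-d[2]])
    return T[:3,3],T[:3,:3]@d
def pt(n,px,z):
    o,d=ray(n,px);return o+d*(z-o[2])/d[2]
def proj(n,p):
    i=camera_info(n);K=np.array(i["intrinsics"]);T=np.array(i["T"])
    c=T[:3,:3].T@(np.array(p)-T[:3,3]);q=K@np.array([c[0],-c[1],-c[2]]);return q[:2]/q[2]
def green(n,im,amin=60):
    hsv=cv2.cvtColor(im,cv2.COLOR_RGB2HSV)
    m=cv2.inRange(hsv,(65,80,30),(95,255,200))
    k,l,s,c=cv2.connectedComponentsWithStats(m)
    return [(c[i],s[i]) for i in range(1,k) if s[i][4]>amin]
def crop(n,im,x,y,w,h,f,name):
    cv2.imwrite("pics/"+name,cv2.resize(im[y:y+h,x:x+w,::-1],None,fx=f,fy=f,interpolation=cv2.INTER_CUBIC))
E
python3 - <<'E'
from h import *
t=cv2.imread("pics/top0.png")[:,:,::-1];s=cv2.imread("pics/side0.png")[:,:,::-1]
crop("top",t,225,140,150,110,5,"t1.png")
crop("side",s,190,230,200,120,4,"s1.png")
for n,im in(("top",t),("side",s)):
    for c,st in green(n,im): print(n,c.round(1),st,pt(n,c,.034).round(4))
E
```

```text
top [302.9 171.5] [292 161  23  22 343] [ 0.7183 -0.1059  0.034 ]
top [308.7 276.2] [298 265  22  23 358] [ 0.434  -0.1172  0.034 ]
top [244.  281.4] [233 270  23  23 373] [0.4215 0.0538 0.034 ]
side [144.6  74.1] [129  71  30   8 137] [-0.4774  2.6323  0.034 ]
side [107.8  76.3] [ 97  73  24   8 107] [-0.7175  2.5195  0.034 ]
side [217.3 190.2] [214 184   8  13  89] [0.3382 0.5836 0.034 ]
side [223.6 272.9] [213 265  22  16 266] [0.4248 0.0474 0.034 ]
side [219.8 313.5] [208 304  25  20 376] [ 0.436  -0.1236  0.034 ]
side [335.3 312. ] [326 304  25  20 256] [ 0.7163 -0.1056  0.034 ]
```

```bash
sleep 0
```

```text
(no output)
```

View pics/t1.png

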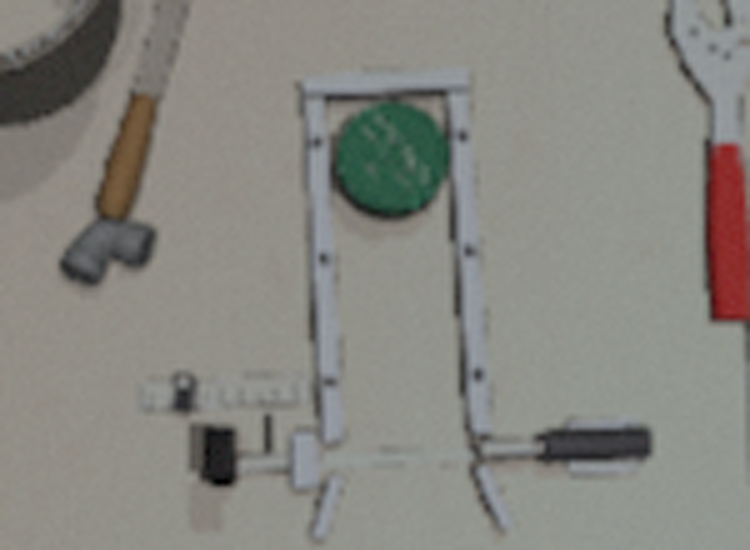

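View pics/s1.png

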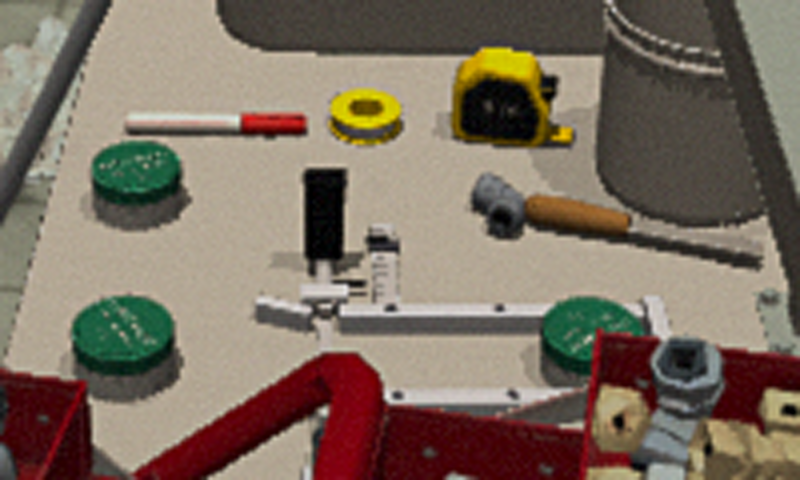

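```bash
python3 - <<'E'
from h import *
from scipy.optimize import least_squares
c2=lambda x,y:((x+.5)/5+225-.5,(y+.5)/5+140-.5)
L=[(316,142),(323,258),(330,381)];R=[(462,135),(469,251),(478,374)]
print("screwsL",[pt("top",c2(*p),.016)[:2].round(4) for p in L]);print("screwsR",[pt("top",c2(*p),.016)[:2].round(4) for p in R])
for n,p,z in(("railendL",(331,443),.016),("railendR",(480,434),.016),("stop inner L",(328,97),.022),("stop inner R",(448,92),.022),("cap",(219,456),.076),("grip",(219,456),.046),("pointer",(268,415),.009),("finend",(184,408),.012),("clip",(184,392),.014)):
    print(n,pt("top",c2(*p),z)[:2].round(4))
print("shelf",pt("top",(300,128),.434).round(3))
o1,d1=ray("top",(184,237));o2,d2=ray("side",(258,145))
s=np.linalg.lstsq(np.c_[d1,-d2],o2-o1,rcond=None)[0];print("pipetop",o1+d1*s[0],o2+d2*s[1])
E
```

```text
screwsL [array([ 0.7326, -0.0648]), array([ 0.6667, -0.0681]), array([ 0.598 , -0.0713])]
screwsR [array([ 0.7363, -0.1465]), array([ 0.6703, -0.1491]), array([ 0.6014, -0.1527])]
railendL [ 0.5638 -0.0715]
railendR [ 0.5683 -0.1532]
stop inner L [ 0.7569 -0.0716]
stop inner R [ 0.7595 -0.1386]
cap [ 0.5509 -0.0115]
grip [ 0.554  -0.0109]
pointer [ 0.5802 -0.0372]
finend [0.584  0.0089]
clip [0.5926 0.0088]
shelf [ 0.706 -0.078  0.434]
pipetop [0.50999176 0.14532015 0.36880452] [0.51228632 0.14552723 0.36905206]
```

```bash
cat >> h.py <<'E'
M=np.array([.5632,-.1133]);ang=np.arctan2(.0475,.9989)
def w(x,y,z):  # rack metres -> world
    c,s=np.cos(ang),np.sin(ang)
    return [M[0]-s*x-c*y,M[1]+c*x-s*y,z]
def q(a): # tool down, tool x at world angle a
    return [0,float(np.cos(a/2)),float(np.sin(a/2)),0]
QP=q(ang-np.pi/2)
def st(t=""):
    print(t,"t",round(float(get_time()),2),"tcp",np.round(get_tcp_pos(),4),"F",np.round(get_ft_force(),1),"g",round(float(get_grip_width()),3))
E
python3 - <<'E'
from h import *
a=np.radians(63.)
p=[.40*np.cos(a),.40*np.sin(a),.42]
j=inverse_kinematics(p,q(np.radians(64.3)));print(j)
for pos,qq in((w(.0015,.19,.42),QP),(w(0,.186,.012),QP),(w(0,-.003,.012),QP),(w(.102,.007,.035),QP),(w(.16,.007,.035),QP)):
    print(inverse_kinematics(pos,qq))
movej(j);st()
command_gripper(.34);st()
move_pose(w(.002,.19,.42),QP);st();print(get_joint_pos())
E
```

```text
[ 1.06980304e+00 -1.25389697e-01  1.82986179e+00 -4.44089210e-16
  1.43712056e+00 -5.24436705e-02]
[-3.43325826e-01 -1.39563081e-01  1.84179412e+00 -4.44089210e-16
  1.43936161e+00  1.17995399e+00]
[-3.42980336e-01  5.26118181e-01  2.22327492e+00 -4.44089210e-16
  3.92199553e-01  1.18029948e+00]
[-2.17867930e-01  6.64838035e-01  1.83109628e+00 -4.44089210e-16
  6.45658339e-01  1.30541188e+00]
[-4.28829318e-02  6.00821794e-01  1.88783643e+00 -4.44089210e-16
  6.52934432e-01  1.48039688e+00]
[ 6.23747316e-02  5.99931769e-01  1.88994287e+00 -4.44089210e-16
  6.51718013e-01  1.58565454e+00]
 t 1.25 tcp [0.1818 0.3568 0.4194] F [ 0.2 -0.1  0.1] g 1.0
 t 2.25 tcp [0.1816 0.3564 0.4201] F [0.2 0.4 0.5] g 0.344
 t 4.12 tcp [ 0.3735 -0.1198  0.42  ] F [-0.3  0.1  0.7] g 0.34
[-3.40851774e-01 -1.39913479e-01  1.84207285e+00  2.01101465e-04
  1.43941876e+00  1.18075108e+00]
```

```bash
python3 - <<'E'
from h import *
movel(w(.0015,.188,.010),v=.25);st()
print(movel(w(0,.10,.010),v=.08,until_force=15));st()
for n in("side","top"):
    im=read_camera(n); cv2.imwrite(f"pics/{n}1.png",im[:,:,::-1])
    crop(n,im,*((190,230,200,120) if n=="side" else (225,140,190,150)),4,f"{n}1c.png")
    for c,s in green(n,im): print(n,c.round(1),s[2:],pt(n,c,.034)[:2].round(4))
E
```

```text
t 5.91 tcp [ 0.3758 -0.1209  0.0106] F [-0.5 -0.5  0.3] g 0.338
False
 t 7.16 tcp [ 0.4629 -0.118   0.0099] F [-0.8  0.9 -0.2] g 0.339
side [249.6 315. ] [ 23  20 281] [ 0.508 -0.126]
side [335.3 312.1] [ 25  20 262] [ 0.7161 -0.1061]
top [303.  171.4] [ 23  22 346] [ 0.7184 -0.1061]
top [244.1 281.4] [ 23  22 373] [0.4216 0.0537]
```

View pics/top1c.png

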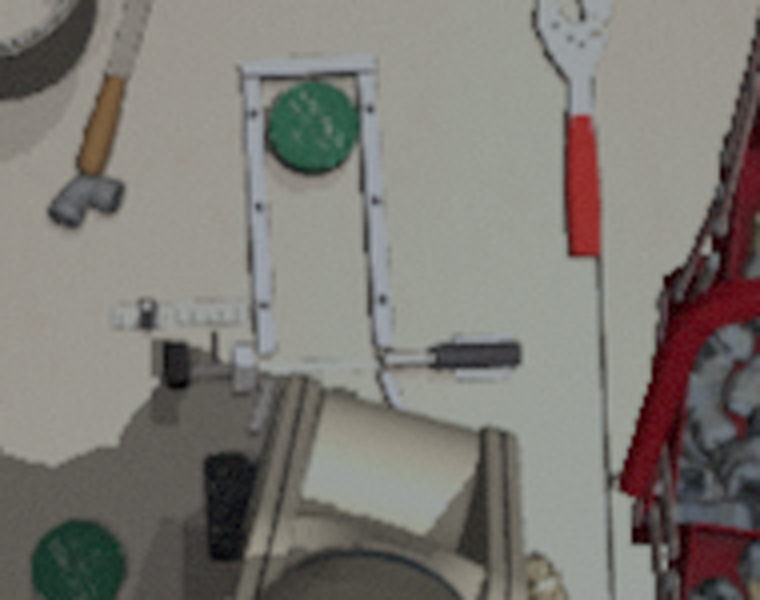

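View pics/side1c.png

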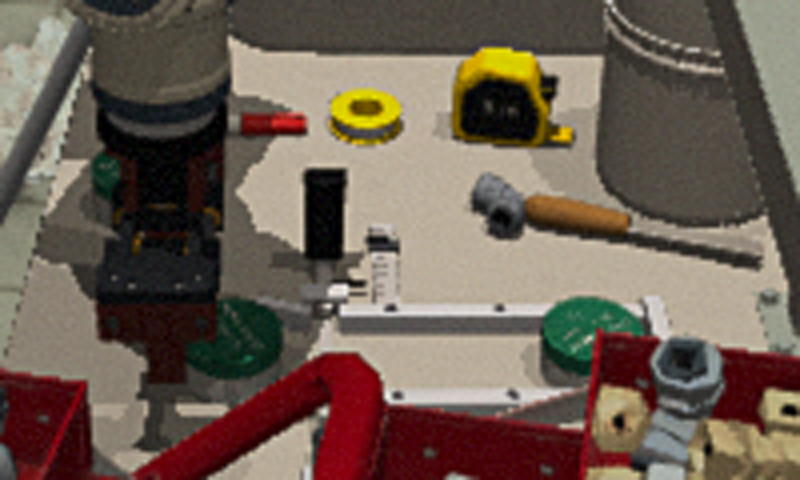

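```bash
python3 - <<'E'
from h import *
print(movel(w(0,.001,.010),v=.07,until_force=20));st()
movel(w(0,.06,.010),v=.2);movel(w(0,.10,.16),v=.35);st()
# over tin B, jaws along world x
B=[.4215,.0538]
command_gripper(.95)
move_pose([B[0],B[1],.16],q(np.radians(0)));st()
im=read_camera("side");cv2.imwrite("pics/side2.png",im[:,:,::-1]);crop("side",im,150,170,240,170,3,"side2c.png")
im=read_camera("top");crop("top",im,190,140,190,150,4,"top2c.png")
for c,s in green("top",im): print(c.round(1),s[2:],pt("top",c,.034)[:2].round(4))
print(get_joint_pos())
E
```

```text
False
 t 8.82 tcp [ 0.562  -0.1134  0.01  ] F [ 0.4 -0.4 -0. ] g 0.34
 t 9.86 tcp [ 0.4648 -0.1183  0.1611] F [ 0.4  0.1 -0.5] g 0.342
 t 11.88 tcp [0.4218 0.0536 0.1601] F [-0.3  0.4 -1.2] g 0.951
[303.  171.5] [ 23  22 349] [ 0.7182 -0.1059]
[306.2 215. ] [ 23  23 358] [ 0.5974 -0.113 ]
[ 9.78124233e-02  2.29285968e-01  2.10429863e+00 -7.82398078e-05
  8.07726105e-01  9.98790204e-02]
```

View pics/top2c.png

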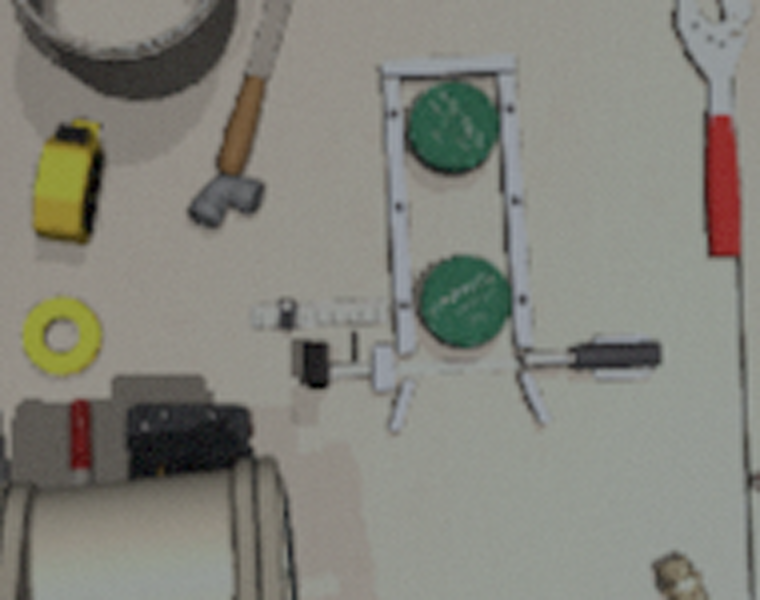

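View pics/side2c.png

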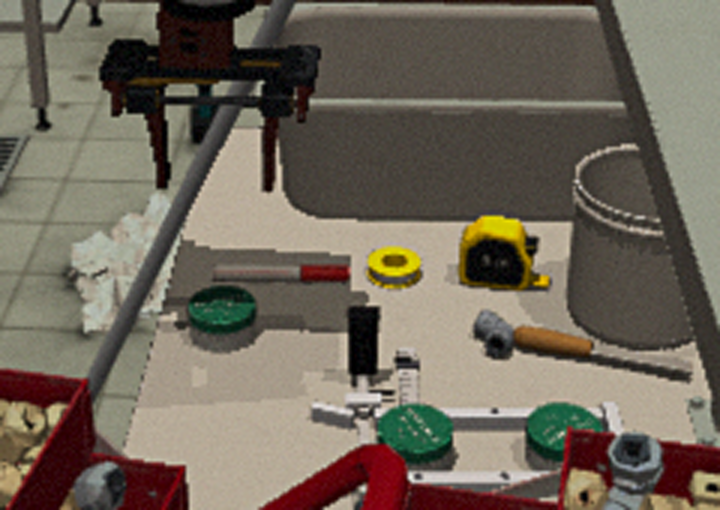

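```bash
python3 - <<'E'
from h import *
movel([.4215,.0537,.011],v=.2);st("down")
command_gripper(.5);st("grip")
p=get_tcp_pos();movel([p[0],p[1],.045],v=.15)
move_pose(w(0,.078,.045),QP);st("carried")
movel(w(0,.078,.0115),v=.1,until_force=12);st("set")
command_gripper(.93);st()
movel(w(0,.078,.06),v=.25);movel(w(0,.15,.06),v=.3);command_gripper(.34);st()
im=read_camera("top");crop("top",im,190,140,190,150,4,"top3c.png")
for c,s in green("top",im): print(c.round(1),s[2:],pt("top",c,.034)[:2].round(4))
im=read_camera("side");crop("side",im,150,170,240,170,3,"side3c.png")
for c,s in green("side",im): print(c.round(1),s[2:],pt("side",c,.034)[:2].round(4))
E
```

```text
down t 12.87 tcp [0.4219 0.0536 0.0114] F [-0.6 -0.8  0.1] g 0.954
grip t 13.34 tcp [0.4222 0.0538 0.0117] F [-0.  -0.4  7.3] g 0.703
carried t 14.79 tcp [ 0.4845 -0.1165  0.0442] F [ 0.6  0.5 -2.2] g 0.705
set t 15.19 tcp [ 0.4849 -0.1162  0.0099] F [ 0.1 -0.2  1.8] g 0.702
 t 15.72 tcp [ 0.4844 -0.1167  0.0098] F [ 0.2  0.9 -0.3] g 0.931
 t 17.38 tcp [ 0.4134 -0.1204  0.06  ] F [-0.8 -0.2  0.4] g 0.339
[303.  171.5] [ 22  22 343] [ 0.718  -0.1059]
[306.2 215.1] [ 23  23 352] [ 0.5973 -0.113 ]
[309.5 252.7] [ 22  16 200] [ 0.4959 -0.1203]
[241.7 314. ] [ 25  20 379] [ 0.4886 -0.123 ]
[288.3 313.8] [ 25  20 348] [ 0.6012 -0.1174]
[335.2 312.1] [ 25  20 262] [ 0.7159 -0.1062]
```

View pics/side3c.png

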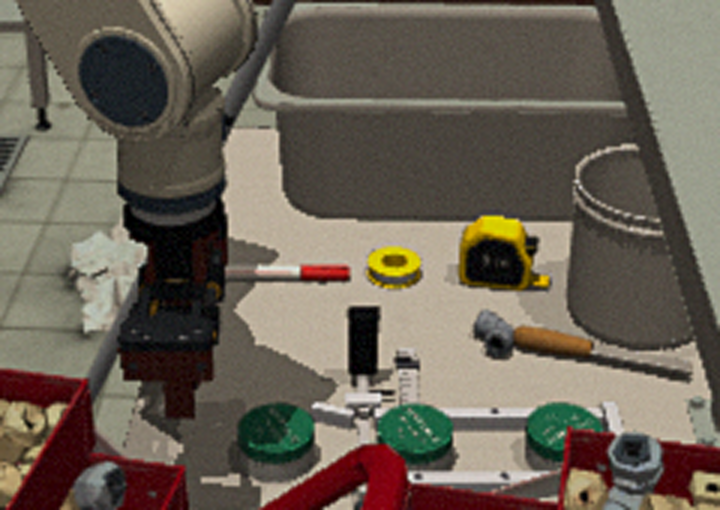

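View pics/top3c.png

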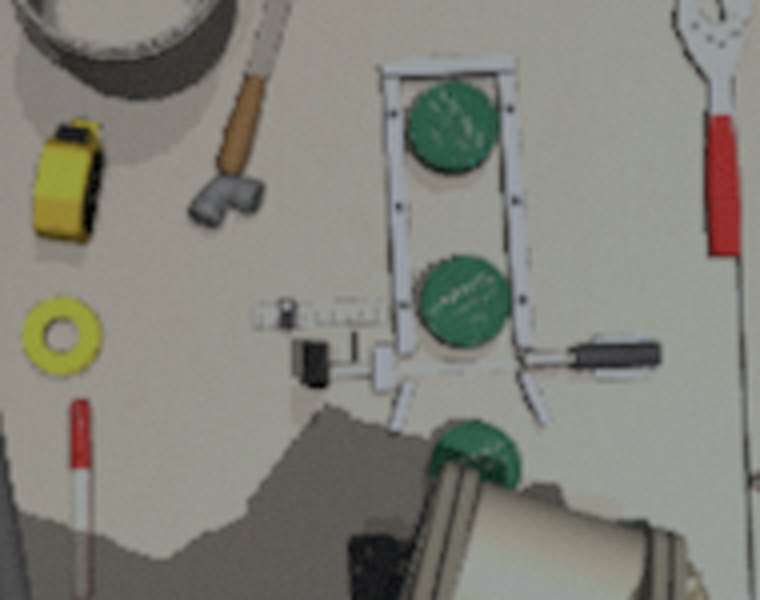

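```bash
python3 - <<'E'
from h import *
movel(w(0,.15,.010),v=.2)
print(movel(w(0,-.0025,.010),v=.07,until_force=20));st()
movel(w(0,.06,.010),v=.2);movel(w(0,.11,.16),v=.35);st()
im=read_camera("top");crop("top",im,190,140,190,150,4,"top4c.png")
for c,s in green("top",im):
    p=pt("top",c,.034)[:2];d=p-M;print(c.round(1),s[2:],p.round(4),"rack y",round(-d[0]*np.cos(ang)-d[1]*np.sin(ang),4))
im=read_camera("side");crop("side",im,150,170,240,170,3,"side4c.png")
E
```

```text
False
 t 20.21 tcp [ 0.5654 -0.1132  0.01  ] F [-1.3  0.  -0.7] g 0.343
 t 21.27 tcp [ 0.455  -0.1188  0.1611] F [-0.4 -0.7 -0.5] g 0.34
[304.4 191.6] [  26   67 1043] [ 0.662  -0.1091] rack y -0.0989
```

View pics/side4c.png

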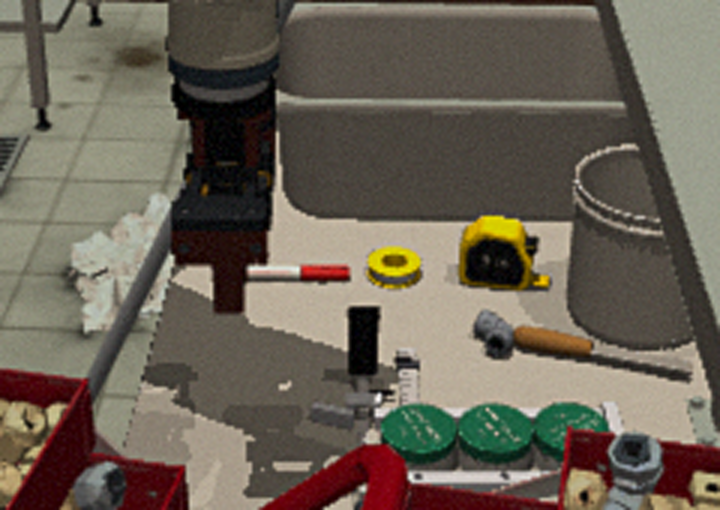

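View pics/top4c.png

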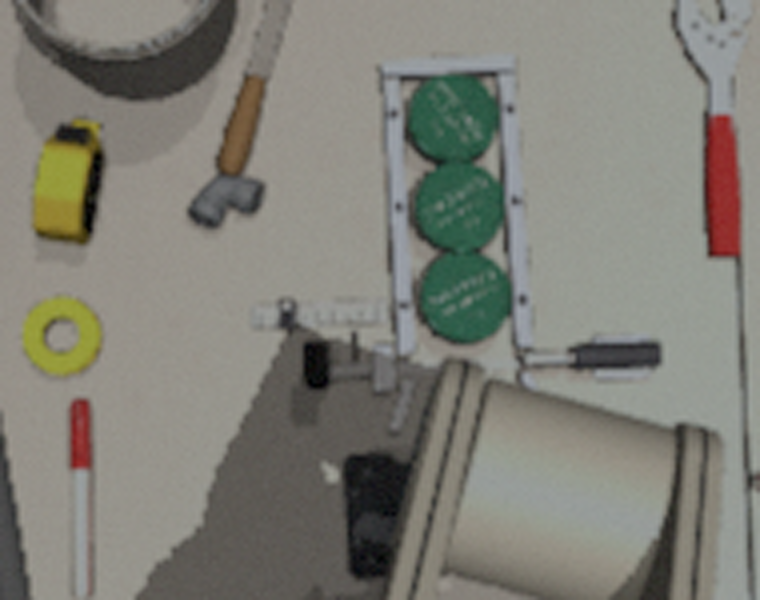

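```bash
python3 - <<'E'
from h import *
g=np.mean([cv2.imread(f"pics/top{i}.png").astype(float).mean(2) for i in(0,1)],0)
print("cols 250..292");print("      ",*range(256,288))
for r in range(213,236): print(r,*[f"{v:3.0f}" for v in g[r,256:288]])
cv2.imwrite("pics/z.png",cv2.resize(g[210:240,250:295].astype(np.uint8),None,fx=16,fy=16,interpolation=cv2.INTER_CUBIC))
E
```

```text
cols 250..292
       256 257 258 259 260 261 262 263 264 265 266 267 268 269 270 271 272 273 274 275 276 277 278 279 280 281 282 283 284 285 286 287
213 145 147 146 146 146 146 145 145 146 146 144 145 145 146 146 146 147 147 146 147 146 145 147 144 147 146 146 146 148 146 146 126
214 145 147 146 134 116 120 121 132 146 147 147 145 144 146 146 146 145 141 134 137 135 133 133 138 139 142 146 144 140 141 144 126
215 138 137 138 113  91 120 109  96 130 140 141 140 144 148 148 148 150 142 134 136 136 134 132 137 139 142 144 146 142 142 145 126
216 139 140 140 115 108 142 122  82 112 142 141 141 145 148 150 148 148 149 147 148 148 148 148 149 149 148 149 144 144 152 143 114
217 150 150 149 129  94 105  93  80 118 149 148 150 144 142 150 150 145 143 150 150 149 149 149 146 144 150 150 141 137 150 141 106
218 151 151 151 130  72  47  53  78 120 148 142 150 143 135 150 151 140 134 150 149 145 144 150 137 132 151 152 141 135 150 143 111
219 151 149 147 120  68  48  52  84 126 142 138 150 140 136 151 150 139 133 150 149 141 137 150 144 136 150 151 142 136 151 144 112
220 151 152 140 107  60  48
[... 1384 characters left out ...]
  77  94 121 134 116 114 150 157 155 156
231 148 145 146 146 146 147 129  88  87  69  23  29  36  35  39  38  68  93 104 109 108 106 108 113 116 117 106 104 138 146 146 144
232 146 146 146 145 145 146 129  88  88  73  25  36  34  34  40  39  80 115 121 122 120 121 122 122 120 122 106 102 131 132 132 131
233 147 146 145 146 147 149 128  90  86  62  27  34  33  37  42  42  82 115 115 114 114 112 108 106 101 100  88  99 135 130 131 134
234 146 146 147 146 145 147 136 124 108  58  38  30  32  35  36  33  76 103 100 104 103 100  96  91  86  84  73  99 132 132 131 132
235 147 146 147 147 148 146 147 146 125  64  39  22  24  24  18  24  68  98 102 110 108 109 110 109 109 109  96 104 132 131 133 132
```

View pics/z.png

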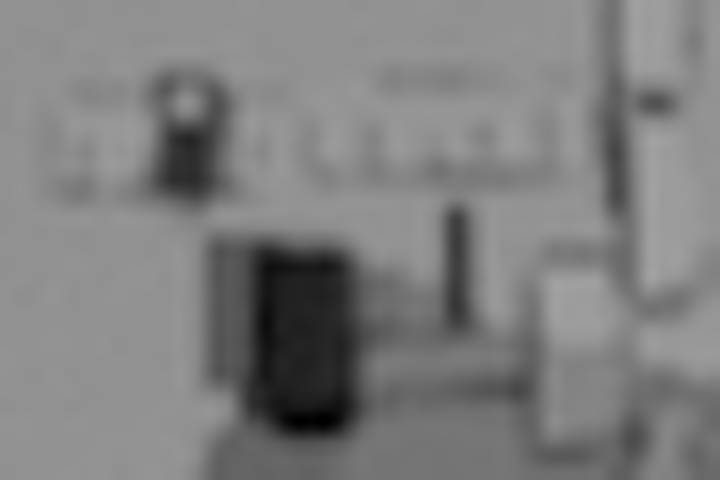

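```bash
cat >> h.py <<'E'
def rk(p):
    d=np.array(p[:2])-M;c,s=np.cos(ang),np.sin(ang);return np.array([-s*d[0]+c*d[1],-c*d[0]-s*d[1]])
E
python3 - <<'E'
from h import *
a=rk(pt("top",(278.1,222.3),.009));b=rk(pt("top",(261.4,223.3),.009));print(a,b,b-a)
command_gripper(1.0)
move_pose(w(.102,.04,.17),QP)
movel(w(.102,.007,.12),v=.2);st()
im=read_camera("side");crop("side",im,190,170,200,150,4,"side5c.png")
E
```

```text
[ 0.07543175 -0.02146541] [ 0.12144817 -0.02113247] [0.04601642 0.00033293]
 t 23.38 tcp [ 0.5502 -0.0126  0.1196] F [ 0.3  0.  -0.8] g 1.003
```

View pics/side5c.png

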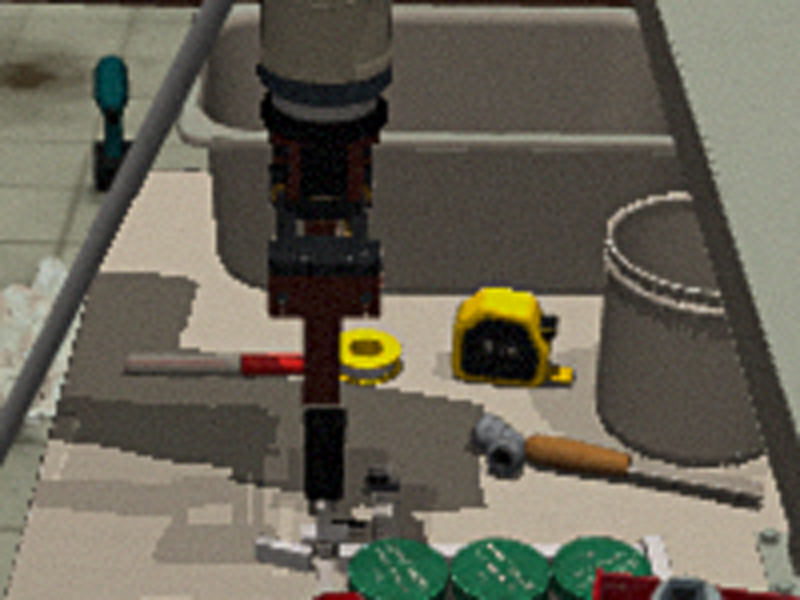

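```bash
python3 - <<'E'
from h import *
movel(w(.102,.007,.034),v=.15);st("down")
command_gripper(0.0);st("grip");print(rk(get_tcp_pos()))
im=read_camera("side");cv2.imwrite("pics/side6.png",im[:,:,::-1]);crop("side",im,220,270,130,90,6,"side6c.png")
im=read_camera("top");cv2.imwrite("pics/top6.png",im[:,:,::-1]);crop("top",im,225,180,150,100,5,"top6c.png")
E
```

```text
down t 24.16 tcp [ 0.5519 -0.0118  0.0348] F [-0.4  0.1 -0.7] g 1.001
grip t 25.25 tcp [ 0.5513 -0.0105  0.0339] F [-0.4  9.4 -0.1] g 0.191
[0.10320956 0.0070531 ]
```

View pics/side6c.png

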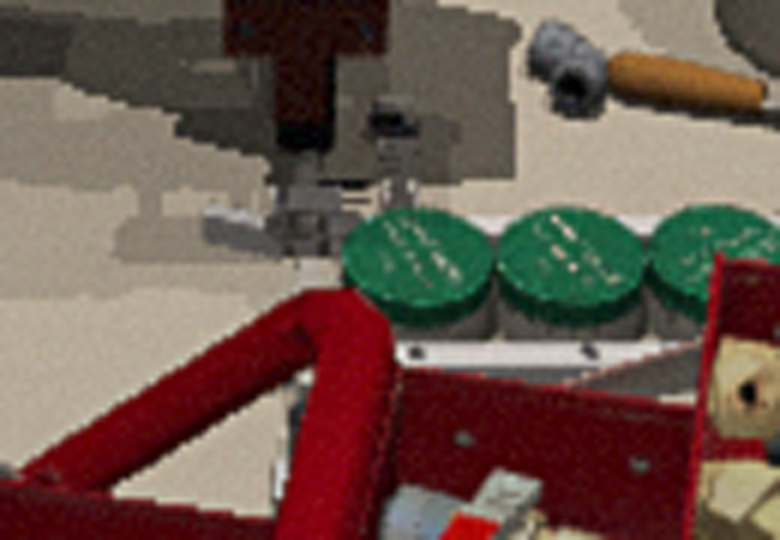

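View pics/top6c.png

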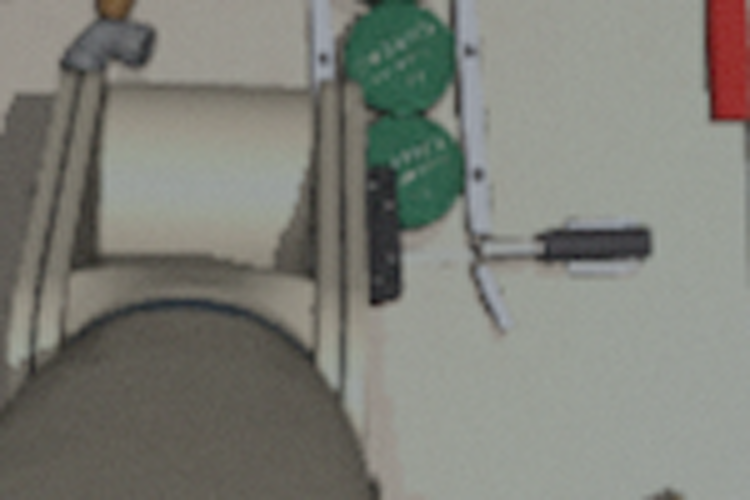

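```bash
python3 - <<'E'
from h import *
movel(w(.149,.007,.034),v=.04);wait(.3);st("pulled");print(rk(get_tcp_pos()))
im=read_camera("side");cv2.imwrite("pics/side7.png",im[:,:,::-1]);crop("side",im,220,270,130,90,6,"side7c.png")
im=read_camera("top");cv2.imwrite("pics/top7.png",im[:,:,::-1]);crop("top",im,225,180,150,100,5,"top7c.png")
E
```

```text
pulled t 26.98 tcp [0.5492 0.0346 0.0339] F [-0.  -8.  -0.7] g 0.187
[0.14842439 0.00697959]
```

View pics/side7c.png

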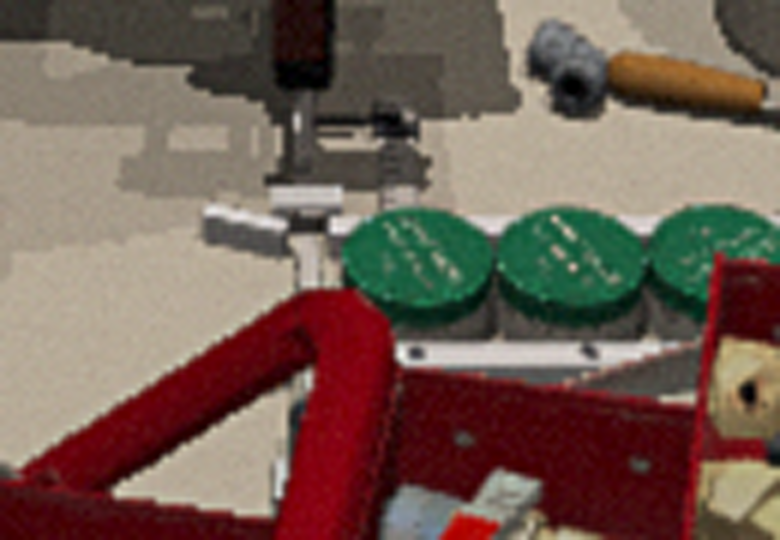

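View pics/top7c.png

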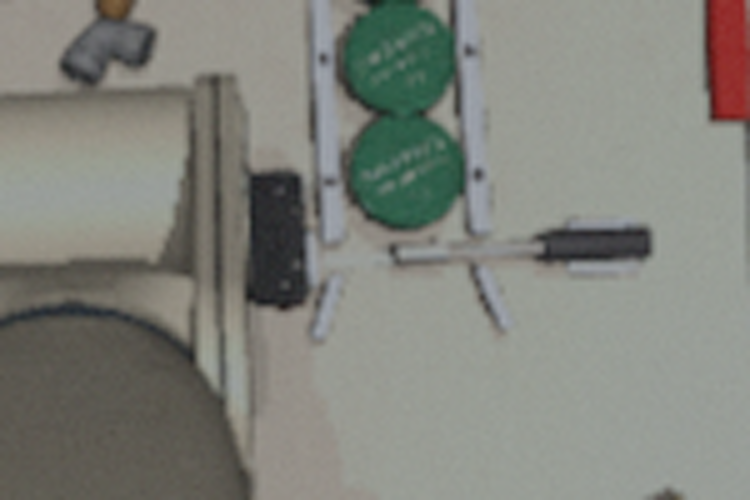

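```bash
python3 - <<'E'
from h import *
t=cv2.imread("pics/top7.png")[:,:,::-1];s=cv2.imread("pics/side7.png")[:,:,::-1]
crop("s",s,262,278,34,26,22,"sz.png");crop("t",t,290,215,60,30,13,"tz.png")
g=t.astype(float).mean(2)
for r in range(225,235): print(r,*[f"{v:3.0f}" for v in g[r,294:330]])
g=s.astype(float).mean(2);print("side",*range(266,294))
for r in range(282,302): print(r,*[f"{v:3.0f}" for v in g[r,266:294]])
E
```

```text
225 141 141 135 135 136 134 122 102  76  55  55  52  62  68  71  90 113 128 140 143 151 151 150 131  81 126 159 157 156 154 148 153 153 152 153 151
226 135 147 141 138 136 139 136 132 122 111 111 107 108 111 116 131 139 139 140 147 153 152 153 142 100  99 129 132 133 142 149 152 153 154 152 154
227 134 150 149 142 136 137 138 139 137 139 137 136 137 137 140 137 129 114 133 150 153 153 153 148 130 110 114 119 129 142 152 153 147 140 141 139
228 145 152 149 147 144 141 140 138 130 113 115 119 119 123 126 130 124 110 132 148 141 131 130 129 121 125 122 130 142 141 141 141 136 127 127 130
229 151 149 150 152 152 145 137 130 113  68  99 128 131 131 136 137 140 142 148 149 139 125 124 127 132 130 132 137 143 144 142 142 144 142 144 141
230 154 151 152 153 151 149 146 139 121  68 113 154 154 154 156 154 155 156 155 155 148 138 140 141 142 141 144 142 141 144 141 140 136 132 129 125
231 154 154 154 153 153 156 155 155 146 110  99 135 134 132 131 129 129 126 125 123 126 126 127 122 123 128 135 131 132 134 133 128 126 127 120 117
232 155 155 154 153 154 152 144 145 146 120  82  94  95  98  99 
[... 2116 characters left out ...]
 156
296  91  45  45  78  68  65  72  73  65  68  71  65  67  67  63  70  73  51  58  50  61  66  76  60  74  80 152 153
297  77  49  44  64  60  57  70  68  70  70  69  66  67  68  77  70  66  63  74  74  69  77  73  65  60  77 148 153
298  80  46  48  50  50  52  77  69  73  73  71  70  71  72  73  74  71  62  56  50  57  78  74  72  69 147 161 153
299  37  44  59  68  68  73  69  69  67  66  70  68  71  72  75  75  69  61  68  75  68  70  73  66  75 147 155 157
300  54  56  55  83  87  82  81  81  74  80  86  70  60  66  68  70  68  54  76  77  75  81  75  64  63  91 153 153
301 184 183 182 182 183 180 187 182 181 182 193  93  76  73  72  72  73  90 118 129 163 160 161 112  84 141 157 157
```

View pics/sz.png

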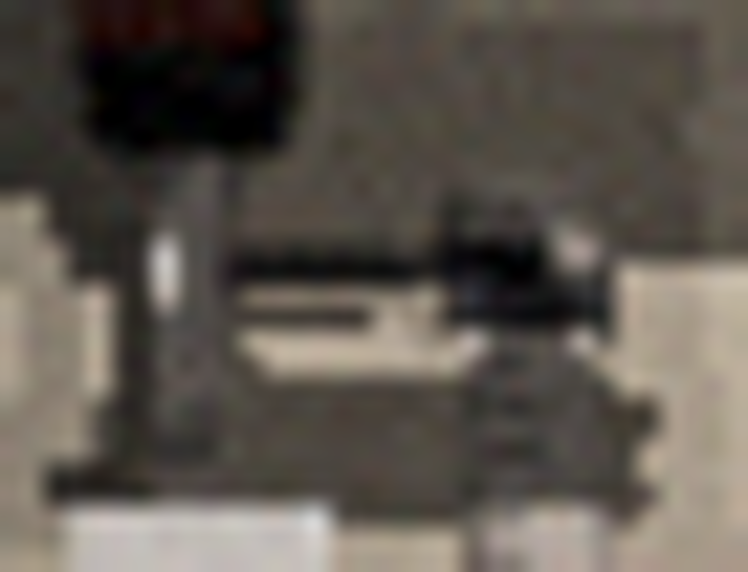

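View pics/tz.png

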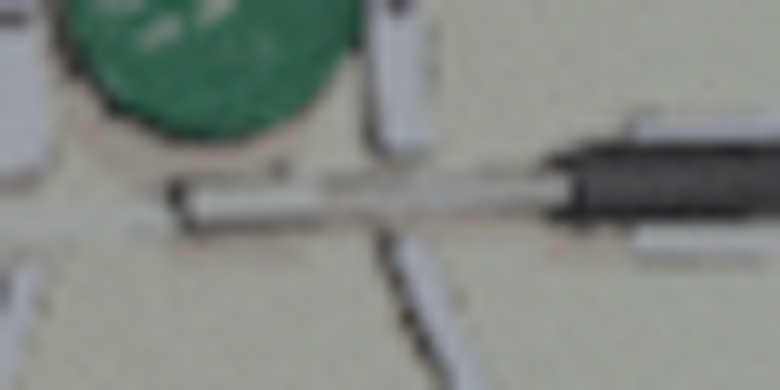

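```bash
python3 - <<'E'
from h import *
for c in(303.7,303.94,304.2): print(rk(pt("top",(c,230),.027)))
# bar end / rail references same image: rail inner edges
g=cv2.imread("pics/top7.png").astype(float).mean(2)
for r in(212,218,222): print(r,list(zip(range(284,324),g[r,284:324].round().astype(int))))
E
```

```text
[0.00748223 0.00533154]
[0.00683301 0.0053661 ]
[0.00612967 0.00540355]
212 [(284, np.int64(150)), (285, np.int64(151)), (286, np.int64(150)), (287, np.int64(130)), (288, np.int64(119)), (289, np.int64(159)), (290, np.int64(159)), (291, np.int64(159)), (292, np.int64(136)), (293, np.int64(81)), (294, np.int64(86)), (295, np.int64(63)), (296, np.int64(66)), (297, np.int64(69)), (298, np.int64(72)), (299, np.int64(71)), (300, np.int64(76)), (301, np.int64(84)), (302, np.int64(75)), (303, np.int64(94)), (304, np.int64(103)), (305, np.int64(82)), (306, np.int64(88)), (307, np.int64(69)), (308, np.int64(72)), (309, np.int64(77)), (310, np.int64(87)), (311, np.int64(89)), (312, np.int64(86)), (313, np.int64(83)), (314, np.int64(78)), (315, np.int64(70)), (316, np.int64(66)), (317, np.int64(61)), (318, np.int64(115)), (319, np.int64(160)), (320, np.int64(161)), (321, np.int64(156)), (322, np.int64(154)), (323, np.int64(152))]
218 [(284, np.int64(40)), (285, np.int64(88)), (286, np.int64(124)), (287, np.int64(111)), (288, np.int64(77)), (289, np.int64(127)), (290, np.int64(159)), (291, np.in
[... 855 characters left out ...]
.int64(161)), (292, np.int64(159)), (293, np.int64(153)), (294, np.int64(143)), (295, np.int64(138)), (296, np.int64(126)), (297, np.int64(91)), (298, np.int64(59)), (299, np.int64(71)), (300, np.int64(69)), (301, np.int64(72)), (302, np.int64(72)), (303, np.int64(70)), (304, np.int64(75)), (305, np.int64(78)), (306, np.int64(78)), (307, np.int64(74)), (308, np.int64(76)), (309, np.int64(71)), (310, np.int64(70)), (311, np.int64(74)), (312, np.int64(75)), (313, np.int64(74)), (314, np.int64(101)), (315, np.int64(136)), (316, np.int64(150)), (317, np.int64(129)), (318, np.int64(107)), (319, np.int64(149)), (320, np.int64(158)), (321, np.int64(158)), (322, np.int64(150)), (323, np.int64(143))]
```

```bash
python3 - <<'E'
from h import *
movel(w(.150,.007,.034),v=.03);wait(.3);st("pulled");print(rk(get_tcp_pos()))
s=np.mean([read_camera("side").astype(float) for _ in range(6)],0);t=np.mean([read_camera("top").astype(float) for _ in range(6)],0)
crop("s",s.astype(np.uint8),262,278,34,26,22,"sz8.png");crop("t",t.astype(np.uint8),225,180,150,100,5,"top8c.png")
cv2.imwrite("pics/side8.png",s.astype(np.uint8)[:,:,::-1])
g=s.mean(2)
for r in range(285,296): print(r,*[f"{v:3.0f}" for v in g[r,266:294]])
g=t.mean(2)
for r in range(228,233): print(r,*[f"{v:3.0f}" for v in g[r,298:310]])
for c,s in green("top",t.astype(np.uint8)):
    print(s,rk(pt("top",c,.034)))
E
```

```text
pulled t 27.62 tcp [0.5491 0.0356 0.0339] F [ 1.6 -8.2 -1.5] g 0.19
[0.14943312 0.00698379]
285  48  46  46  50  53  76  53  71  72  75  72  73  71  72  72  71  73  72  73  72  73  72  74  69  71  73  72  75
286  49  51  46  53  75  80  57  72  75  73  74  73  73  74  73  74  67  81  83  84  83  80  78  69  70  71  71  70
287  47  46  44  66  74  78  53  72  76  74  73  72  72  75  74  74  40  57  59  60  76  81  74  69  71  72  69  69
288  43  43  47  97  77  76  61  73  74  75  74  74  73  72  74  73  38  57  60  56  64 113 104  71  66  66  66  63
289  41  39  65 182  94  75  45  29  25  27  25  25  28  27  39  39  11  13  14   9  28 115 152  90  78  77  72  82
290  68  37  64 185  95  73  30  20  20  20  22  21  20  20  29  42  26  23  13   7  16  59  79  85 152 158 154 154
291 152  60  44 100  79  74  53 109 113 113 108 111 109 118 111 129  69  55  26  26  20  27  49  66 157 161 158 153
292 159  63  41  81  76  76  58  65  64  64  60  62  73 149  88 125  59  36  28  25  25  21  43  44 153 157 152 153
293 160  64  42  76  76  76  79 150 161 159 158 158 152 163 154 136 125  97  73  73  74  87 156  97 155 158 155 155
294 161  62  43  77  78  77  71  91 158 163 162 158  96  84  82  80  79  89  62  62  75  75  98 147 158 160 154 153
295 156  64  46  77  77  77  71  68  82  82  82  82  66  65  68  69  70  68  72  73  76  75  70  68  88 150 158 154
228 144 141 137 138 129 113 114 117 118 122 126 129
229 150 146 137 128 111  74 104 128 127 130 134 139
230 152 149 146 139 122  84 122 154 155 156 156 156
231 154 154 154 154 144 104 103 138 134 131 129 128
232 155 150 146 147 141 115  83  93  97  98 100  97
[ 292  159   26   67 1036] [-0.00052971 -0.09880223]
```

View pics/sz8.png

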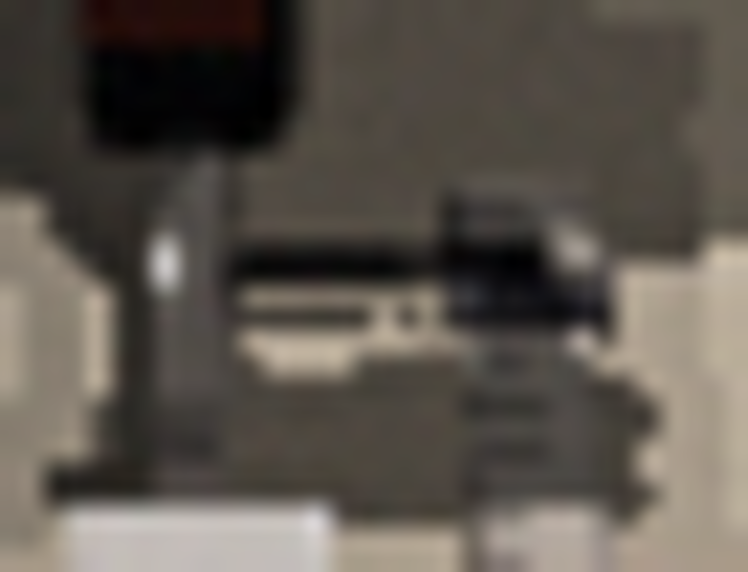

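View pics/top8c.png

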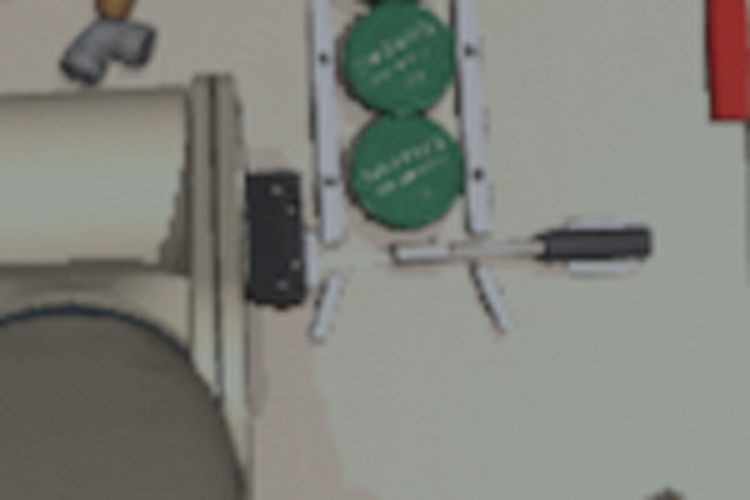

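View pics/side8.png

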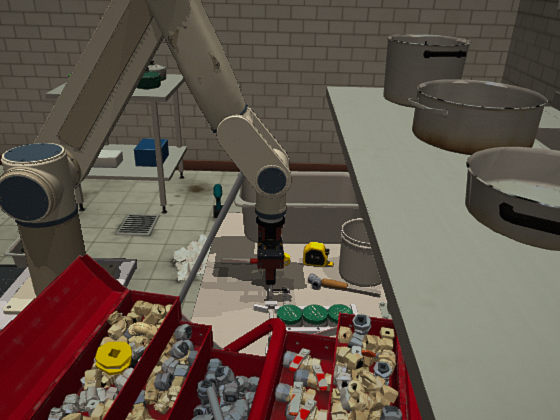

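```bash
python3 - <<'E'
from h import *
wait(.3);st("final");print(rk(get_tcp_pos()))
print(job_done())
E
```

```text
final t 28.52 tcp [0.5491 0.0356 0.0339] F [ 0.7 -6.7 -1.4] g 0.191
[0.1493972  0.00697577]
the job is handed in; nothing more can be done
None
```

I handed the job in at 28.5 s, with the gripper still holding the slide's grip at the mark. No verdict was reported.

**What I did:** I pushed the first tin (the one on the right) straight into the lane. I picked up the second, set it upright in line with the mouth and pushed it in, which closed the row. Then I gripped the slide and pulled it out about 46 mm.

**Last checks:**
- **Tins:** All three stand upright in single file. The outer edge of the last one is about 6 mm inside the mouth.
- **Keeper:** The block stands across the mouth behind the tins.
- **Grip:** The spring pulls at about 7–8 N, and the gripper opening stays steady at 0.19.
- **Bystanders:** The tape measure and grey elbow look unmoved in the late pictures. The nipple was last seen clearly partway through, at the edge of the view, and nothing came near it.

**How sure the pull distance is:**
- **Needed:** The top picture before the grasp put the mark at a 46.0 mm pull.
- **Arm reading:** The tool had moved 46.2 mm from where it closed on the grip.
- **Side view:** Pointer and fin, and their shadows, line up to within about 1 mm.
- **Disagreement:** The visible edge of the keeper block gave only 44.7 mm. Its top looks about 2 mm shorter than the stated 30 mm, so its corners may be rounded, which would make it about 45.7 mm. I trusted the other readings and did not correct further.

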